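Gauge the closed height of the sugar tin

ROBOT

A 7-joint arm with a two-finger parallel gripper is mounted at the origin on the work surface. World frame = base frame: x ahead of the robot, y to its left, z up, the work surface at z = 0. Lengths are in m, angles in rad, forces in N, time in s.
With the tool pointing down it reaches from about 0.4 to 0.925 m from the base axis. Payload 5.6 kg.
Tool frame: the origin (TCP) lies at the very end of the fingers, on their centre line; the grasp point (between the pads) lies 19 mm behind it; z points along the fingers, x is the direction in which the jaws open and shut, and the axes are right-handed (so a half turn about z gives the same grasp; the last joint's range is limited). The gripper opens to 85 mm and grips with 20 to 120 N. Pads are 22 mm wide; open, the fingers measure 114 mm over their backs; the gripper's body (76 mm by 85 mm) begins 54 mm behind the grasp point. The pads swing forward as they close: fully open they stand 13 mm farther back than shut.
Start: joints at [1.144, 0.468, -0.012, 1.603, 0.006, 1.071, -0.056], TCP at [0.243, -0.603, 0.231] pointing down, gripper open.
Joint ranges: [-2.53, 2.53], [-0.31, 2.02], [-1.57, 1.55], [0.28, 2.44], [-1.29, 4.43], [0.15, 1.84], [-2.92, 2.92]. Speed limits (rad/s): [2.57, 2.57, 3.14, 3.14, 3.14, 3.14, 3.14].

INTERFACE

Orientations are given as a unit quaternion [x, y, z, w].
In Python, from workcell import manip gives the robot as it stands. Calls block until the motion is done:
- manip.move_ptp(position, orientation): joint-space move of the TCP to a pose.
- manip.movel(position, rot=None, velocity=0.15, f_stop=None): straight line of the TCP; rot=None keeps the orientation; velocity is the mean speed in m/s. With f_stop (N) it stops when the force on the tool has changed by that much, and returns True; else False.
- manip.set_joints(angles): joint-space move.
- manip.set_gripper(opening, f_grip=None): opening from 0.0 (shut) to 1.0 (fully open); f_grip is the grip in N (None keeps the last); returns when the fingers have stopped.
- manip.dwell(seconds).
- manip.ik(position, orientation): joint angles nearest the present ones, or None.
- manip.state(): the state.
- manip.camera(name): name is "scene" or "side" or "wrist"; returns a dict with "color" (384x512x3 uint8, red, green, blue), "fovy" (degrees; the focal length in pixels is half the picture's height over the tangent of half this angle, whatever the lens; pixels are square), "cx", "cy" (the principal point, pixels), "eye" and "attitude" of the camera in the world; the wrist camera has in their place "T_tool_cam" (4x4, takes a point from camera to tool coordinates, whose origin is the TCP and whose axes are the tool frame's). Camera axes: x right, y up, looking along -z (the intrinsics and any distortion apply to the point x, -y, -z); pixel columns grow to the right and rows downward; lengths in m; the calibration is good to about 2 mm. A picture is of the moment at which its call begins: read the wrist's pose just before it. There is no depth.
A pose or a line that the arm cannot do raises manip.IKError and nothing moves.
- manip.close_job(): hands the job in, once; it reports no verdict.
The state is a dict: "time_s": time; "joint_positions": joint angles; "qd": joint speeds; "tau": joint torques, N m; "position": TCP position; "tcp_rot": TCP orientation; "force": force on the tool from outside, world axes, zero at the start; "moment": the same for the moment, N m; "gripper_width": opening from 0.0 (shut) to 1.0 (fully open).
Only numpy, scipy, OpenCV 4.12 (cv2) and the standard library are available. Lean on these libraries where they do the work, as an engineer would, in place of code of your own. Each camera call takes 0.05 s, during which the arm holds its last target. There are 200 camera calls.

TASK

I want to know how tall the yellow sugar tin is with its lid shut, to see whether it fits the drawer. Flip the tin's lid fully shut, then lift the bridge gauge by its blue head and lower it gently across the tin, so that both its feet stand flat on the walnut shelf on either side and the orange sprung foot rests on the middle of the lid; let go and leave the gauge standing there, showing the height. Treat the enamel gently, do not shove the tin from its place, and leave the other things as they are.

Things in the scene. Friction and masses are not known exactly. Their poses are not given: they have to be found in the camera images.
- shelf: Low walnut display shelf, 420 (x) x 840 (y) x 60 mm high, fixed, with a shallow brass-knobbed drawer in its robot-facing side. Origin: centre of its underside on the table, so its flat top, on which all the things stand, is 60 mm above the origin.
- tin_center (a point): Yellow enamel sugar tin, loose, 0.4 to 0.7 kg, 80 mm (x, hinge side to front) x 90 mm (y) x 80 mm high with the lid shut. Point at its centre, 40 mm above the shelf top. z up; +x points to the side with the hinge, y runs along the hinge.
- tin_hinge (a point): Middle of the tin's lid hinge, on the tin's +x upper edge, 74 mm above the shelf top (6 mm under the top face of the shut lid). Axes as the tin's: the hinge line runs along y, the shut lid reaches from here to -x.
- tin_lid (a joint): Opening angle of the flip-top lid (rad): 0 = fully shut and flat, 1.57 = standing upright over the hinge, up to 1.9. Stiff hinge that stays where it is left and takes about 0.05 N m to move; it closes against a slightly soft seal. The lid is a plate 84 mm long from the hinge, 94 mm wide and 6 mm thick, with a 9 mm thumb tab in the middle of its free edge. At the start it stands open (1.0 to 1.7).
- lid_top (a point): Centre of the lid's outer face (the top face when shut), 41 mm from the hinge line; fixed to the lid and moves with it. z: outward from that face.
- gauge_head (a point): Bridge height gauge, loose, 0.6 to 0.8 kg, an aluminium arch 186 mm wide (y), 176 mm high. Point at the centre of its blue grip head, a 42 mm cube, 155 mm above the gauge's underside; the head stands on the beam (beam from 114 to 134 mm up, 30 mm thick in x, running along y). Axes: z up, y along the beam from leg to leg. The dark leg feet are 70 mm long (x), 18 mm wide, centred 84 mm either side in y: 150 mm free between them.
- gauge_base (a point): Centre of the gauge's underside, midway between the soles of its two leg feet, 155 mm straight below gauge_head. Level with the shelf top when the gauge stands on the shelf.
- foot_tip (a point): Centre of the underside of the orange sprung foot, a 30 mm disc on a vertical steel stem under the middle of the beam. Hanging free it is 55 mm above the gauge's underside.
- foot (a joint): Slide of the sprung foot in the gauge (m): 0 = hanging free, grows as the foot is pushed up, to 0.045 at most. The spring is soft: 1.2 N at 0 plus 40 N/m. When the gauge stands flat over a part, the part's height is 55 mm + this value (the shut 80 mm tin reads about 0.025).
- gourd_center (a point): Bystander: terracotta mate gourd, 84 mm wide, 95 mm high, standing on the coaster. Point half-way up.
- coaster: Bystander: round wooden coaster, 104 mm wide, 10 mm thick, under the gourd. Origin: centre of its underside.
- bombilla_center (a point): Bystander: twisted steel bombilla (drinking straw), 198 mm long (x), lying flat on the shelf. Point at its middle.
- canister_center (a point): Bystander: blue ceramic canister, 84 mm wide, 130 mm high. Point half-way up.
Mind the look-alikes: they are no part of the job. What is shaped like the part that bears gauge_head but pink is not meant.

How it is judged:
On the way:
1. the tin's lid is fully shut, before the gauge's foot is on it (value of joint tin_lid below 0.05 rad and value of joint foot below 0.005 m), for 0.2 s.
At the end, for the whole second after the job is handed in: Lid shut within 0.05 rad; gauge upright (2 deg), at rest, soles on the shelf top (3 mm), foot on the lid within 22 mm of its centre, slide reading 0.022 to 0.028; tin upright within 40 mm of its start; nothing held (value of joint tin_lid below 0.05 rad and value of joint foot between 0.022 and 0.028 m and horizontal distance between foot_tip and lid_top below 0.022 m and distance between foot_tip and lid_top below 0.025 m and z of gauge_base in the frame of shelf between 0.057 and 0.063 m and angle between each of gauge_base, tin_center's own z axis and vertical below 0.035 rad and distance of tin_center from where it was at the start of the episode below 0.04 m and linear speed of each of gauge, tin below 0.01 m/s); the robot touches nothing.
It fails at once if the gauge strikes or presses the tin with more than 20 N (contact force between gauge and tin above 20 N).
It fails at once if the fingers press the tin or its lid with more than 50 N (contact force between the fingers and tin above 50 N).
It fails at once if the gauge is slammed on the shelf or pressed on it (over 80 N) (contact force between gauge and shelf above 80 N).
It fails at once if the tin is tipped over 0.3 rad or shoved more than 50 mm (angle between tin_center's own z axis and vertical above 0.3 rad or distance of tin_center from where it was at the start of the episode above 0.05 m).
It fails at once if a bystander (gourd, coaster, bombilla, canister) is moved more than 30 mm (distance of any of gourd_center, coaster, bombilla_center, canister_center from where it was at the start of the episode above 0.03 m).
It also fails if it takes over 64 s, if anything falls off the work surface, if the arm or the gripper's body presses on something with over 40 N, if the wrist force passes 120 N, or if a joint passes its speed limit or range.

## Working session

There is one attempt and no reset: what is moved stays moved. The work goes in short steps, each a Python script; the robot and the scene stay as the last script left them, time stands still between calls to the robot, and variables do not carry over. Pictures are saved under pics/ and viewed, about 8 in all and at most 12, crops included, and the job is handed in when it is done.

```bash
ls; mkdir -p pics; python3 - <<'E'
from workcell import manip
import cv2,pickle
d={}
for n in("scene","side","wrist"):
    s=manip.state(); c=manip.camera(n); c['pos']=s['position'];c['rot']=s['tcp_rot'];d[n]=c
    print(n,{k:v for k,v in c.items() if k!='color'})
    cv2.imwrite(f'pics/{n}0.png',c['color'][:,:,::-1])
pickle.dump(d,open('c0.pkl','wb'))
import numpy as np
cv2.imwrite('pics/both0.png',cv2.resize(np.vstack([d['scene']['color'],d['side']['color']])[:,:,::-1],None,fx=.78,fy=.78))
s=manip.state();print(s)
E
```

```text
pics
scene {'fovy': 48.04076305310463, 'cx': 250.25849554443997, 'cy': 184.78361947958834, 'eye': array([1.12633209, 0.14520434, 1.05263351]), 'attitude': array([0.2112343 , 0.23788389, 0.72295207, 0.61329571]), 'pos': array([ 0.24311739, -0.60221705,  0.23035229]), 'rot': array([ 8.28973400e-01, -5.59287341e-01, -7.55601976e-04, -4.48366008e-04])}
side {'fovy': 49.14393481790895, 'cx': 250.64228732008613, 'cy': 198.6459571378239, 'eye': array([-0.06245552,  1.11971306,  0.90461058]), 'attitude': array([-0.10848933,  0.46802172,  0.8504877 , -0.21414112]), 'pos': array([ 0.243086  , -0.60223564,  0.23034839]), 'rot': array([ 8.28974642e-01, -5.59285504e-01, -7.74970542e-04, -4.10078555e-04])}
wrist {'fovy': 64.44766901804007, 'cx': 258.00228429512094, 'cy': 189.21271662624645, 'T_tool_cam': array([[ 9.99999560e-01,  9.62338420e-05,  9.33621517e-04,
         1.93558789e-04],
       [ 3.60577054e-04, -9.57783952e-01, -2.87488732e-01,
        -7.34932570e-02],
       [ 8.66541561e-04,  2.87488942e-01, -9.57783565e-01,
        -1.42393323e-01],
       [ 0.00000000e+00,  0.00000000e+00,  
[... 180 characters left out ...]
)}
{'time_s': 0.15, 'joint_positions': array([ 1.14399672,  0.46823307, -0.01161794,  1.60340665,  0.00603203,
        1.07141796, -0.05628815]), 'qd': array([ 0.00063184, -0.00324282,  0.00027727, -0.0034495 , -0.00022684,
        0.00033799,  0.00073815]), 'tau': array([ 1.37846433e-03, -5.32792926e+01,  2.17645807e-02, -2.51554137e+01,
        1.14324008e-02,  5.48444121e-03, -2.05957713e-05]), 'position': array([ 0.24316954, -0.6023314 ,  0.23052167]), 'tcp_rot': array([ 8.28982208e-01, -5.59274518e-01, -6.26717318e-04, -3.45340800e-04]), 'force': array([-0.19266501,  0.19231701,  0.7770507 ]), 'moment': array([-0.03377797,  0.07934053,  0.01094151]), 'gripper_width': 0.9959683582319081}
```

View pics/scene0.png

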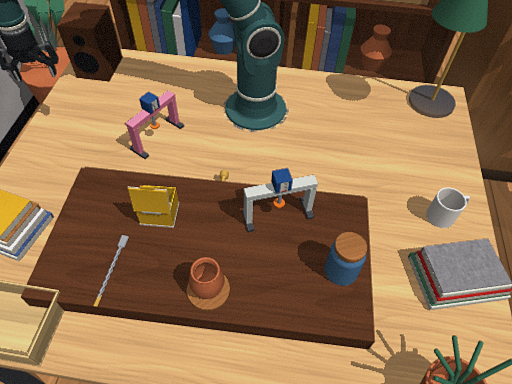

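View pics/side0.png

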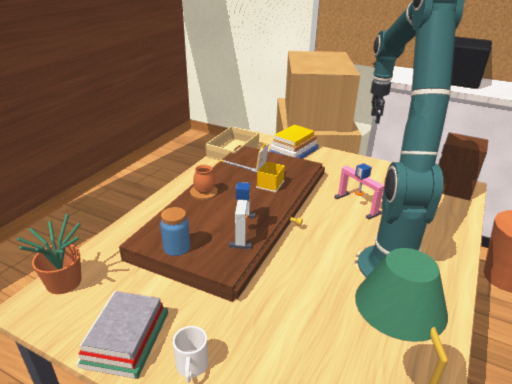

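Candidates for the gauge are the aluminium gauge with a blue head at scene (282,181), side (243,191), and the pink look-alike at scene (151,102), side (363,171). I choose the aluminium one. The tin is at scene (158,205), side (270,175), with its lid open. Next I'll crop in close and measure.

```bash
cat > h.py <<'E'
import numpy as np, cv2
from scipy.spatial.transform import Rotation as R
def ray(c,u,v):
    h,w=c['color'].shape[:2]; f=h/2/np.tan(np.radians(c['fovy']/2))
    d=np.array([(u-c['cx'])/f,-(v-c['cy'])/f,-1.])
    if 'eye' in c: e,Rm=np.array(c['eye']),R.from_quat(c['attitude']).as_matrix()
    else:
        Rt=R.from_quat(c['rot']).as_matrix();T=c['T_tool_cam']
        e=c['pos']+Rt@T[:3,3];Rm=Rt@T[:3,:3]
    d=Rm@d; return e,d/np.linalg.norm(d)
def plane(c,u,v,z):
    e,d=ray(c,u,v); return e+d*(z-e[2])/d[2]
def tri(r1,r2):
    (a,d),(b,g)=r1,r2
    st=np.linalg.lstsq(np.c_[d,-g],b-a,rcond=None)[0]
    p,q=a+d*st[0],b+g*st[1]; return (p+q)/2,np.linalg.norm(p-q)
def proj(c,p):
    h=c['color'].shape[0]; f=h/2/np.tan(np.radians(c['fovy']/2))
    if 'eye' in c: e,Rm=np.array(c['eye']),R.from_quat(c['attitude']).as_matrix()
    else:
        Rt=R.from_quat(c['rot']).as_matrix();T=c['T_tool_cam'];e=c['pos']+Rt@T[:3,3];Rm=Rt@T[:3,:3]
    q=Rm.T@(np.array(p)-e); return np.array([c['cx']-f*q[0]/q[2],c['cy']+f*q[1]/q[2]])
def hsv(c): return cv2.cvtColor(c['color'],cv2.COLOR_RGB2HSV)
def blob(m,box):
    x0,y0,x1,y1=box; k=np.zeros_like(m);k[y0:y1,x0:x1]=m[y0:y1,x0:x1]
    n,l,st,ce=cv2.connectedComponentsWithStats(k); i=1+np.argmax(st[1:,4]); return ce[i],st[i],l==i
E
python3 - <<'E'
import pickle
from h import *
d=pickle.load(open('c0.pkl','rb'));s,t=d['scene'],d['side']
def crop(c,b,f): 
    x0,y0,x1,y1=b; return cv2.resize(c['color'][y0:y1,x0:x1,::-1],(390,290),interpolation=cv2.INTER_CUBIC)
cv2.imwrite('pics/crop0.png',np.vstack([np.hstack([crop(s,(115,165,195,225),5),crop(s,(230,160,330,235),4)]),np.hstack([crop(t,(240,140,300,185+0),5),crop(t,(215,175,285,255-28),4)])]))
B=[cv2.inRange(hsv(c),(95,110,30),(125,255,255)) for c in (s,t)]
b1=blob(B[0],(260,160,310,200));b2=blob(B[1],(225,175,260,205));print(b1[:2],b2[:2])
print('head',tri(ray(s,*b1[0]),ray(t,*b2[0])))
for n,p in dict(feetL=(250,228),feetR=(311,216),tinNL=(139,224),tinNR=(174,227),shc1=(84,168),shc2=(370,197),shc3=(373,329),gourd=(208,291)).items(): print(n,plane(s,*p,.06).round(3))
print(plane(s,84,169,.06),plane(s,28,290,.06))
E
```

```text
(array([280.6828479 , 178.49190939]), array([272, 169,  20,  24, 309], dtype=int32)) (array([242.45320197, 190.45812808]), array([236, 183,  14,  17, 203], dtype=int32))
head (array([0.4725899 , 0.12926759, 0.21774323]), np.float64(0.0066098455417165775))
feetL [0.527 0.062 0.06 ]
feetR [0.461 0.221 0.06 ]
tinNL [ 0.564 -0.235  0.06 ]
tinNR [ 0.558 -0.14   0.06 ]
shc1 [ 0.405 -0.455  0.06 ]
shc2 [0.369 0.382 0.06 ]
shc3 [0.748 0.386 0.06 ]
gourd [ 0.72 -0.01  0.06]
[ 0.40819082 -0.45333659  0.06      ] [ 0.78906922 -0.44013346  0.06      ]
```

View pics/crop0.png

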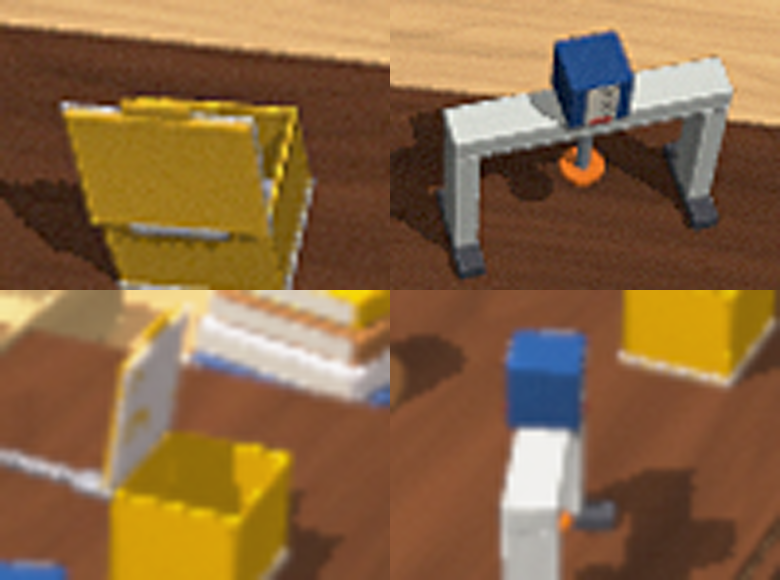

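The crop confirms the choice: blue cube head, grey arch, orange foot. The tin's lid stands nearly upright, with its outer face towards +x, the far side. My shelf width comes out at 381 mm against the given 420 mm, so the fixed views may be distorted. I'll take centred wrist views.

```bash
cat >> h.py <<'E'
def down(yaw): # tool z down, tool x along world yaw
    c,s=np.cos(yaw),np.sin(yaw); return R.from_matrix(np.array([[c,s,0],[s,-c,0],[0,0,-1.]])).as_quat()
def shot(m,n):
    s=m.state(); c=m.camera(n); c['pos']=s['position'];c['rot']=s['tcp_rot']; return c
E
python3 - <<'E'
from workcell import manip
from h import *
import pickle
q0=manip.state()['position']
manip.movel([q0[0],q0[1],.42])
best=None
for y in (-np.pi/2,np.pi/2):
    print(y,[None if j is None else np.round(j,2) for j in (manip.ik(p,down(y)) for p in ([.5,-.19,.40],[.47,.13,.40],[.62,-.19,.2]))])
d={}
manip.move_ptp([.52,-.19,.38],down(-np.pi/2)); d['tin']=shot(manip,'wrist')
manip.move_ptp([.48,.135,.40],down(-np.pi/2)); d['g']=shot(manip,'wrist')
manip.move_ptp([.56,.135,.40],down(-np.pi/2)); d['g2']=shot(manip,'wrist')
pickle.dump(d,open('c1.pkl','wb'))
cv2.imwrite('pics/w1.png',cv2.resize(np.vstack([np.hstack([d['tin']['color'],d['g']['color']]),np.hstack([d['g2']['color'],0*d['g2']['color']])])[:,:,::-1],None,fx=.78,fy=.78,interpolation=cv2.INTER_AREA))
print(manip.state()['time_s'],manip.state()['position'])
E
```

```text
-1.5707963267948966 [array([ 0.56,  0.16, -0.3 ,  1.64,  0.05,  1.34, -1.32]), array([ 0.56,  0.16, -0.99,  1.71,  0.14,  1.34, -2.03]), array([ 0.44,  0.52, -0.27,  1.62,  0.16,  1.03, -1.45])]
1.5707963267948966 [array([ 0.82,  0.2 , -0.61,  1.63,  0.12,  1.35,  1.77]), array([ 0.59,  0.17, -1.02,  1.71,  0.15,  1.35,  1.11]), array([ 0.66,  0.58, -0.59,  1.61,  0.35,  1.07,  1.54])]
5.175 [0.56007075 0.13421559 0.39922851]
```

View pics/w1.png

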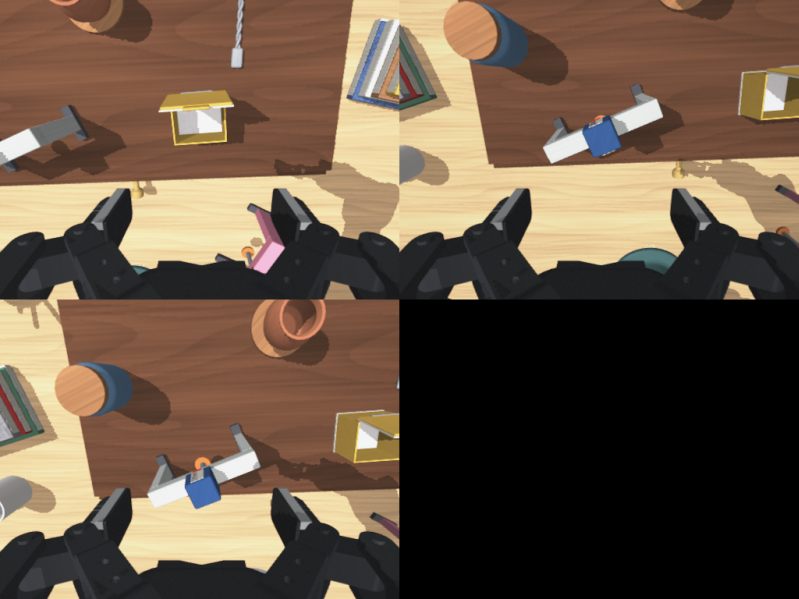

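```bash
python3 - <<'E'
import pickle
from h import *
d=pickle.load(open('c1.pkl','rb'));d0=pickle.load(open('c0.pkl','rb'))
def c(c,x,y,w=100,h=75,W=400): return cv2.resize(c['color'][y:y+h,x:x+w,::-1],(W,W*h//w),interpolation=cv2.INTER_CUBIC)
cv2.imwrite('pics/z1.png',np.vstack([np.hstack([c(d['tin'],200,112),c(d0['scene'],115,165,80,60)]),np.hstack([c(d['g'],180,90,160,120),c(d['g2'],180,150,160,120)])]))
for k in('g','g2'):
    m=cv2.inRange(hsv(d[k]),(98,120,110),(122,255,255)); ce,st,l=blob(m,(180,90,380,290)); 
    r=cv2.minAreaRect(np.argwhere(l)[:,::-1].astype(np.float32)); print(k,ce,st,r)
    print(plane(d[k],*r[0],.236)); d[k+'r']=ray(d[k],*r[0])
    bp=cv2.boxPoints(r); print([plane(d[k],*p,.236).round(3) for p in bp])
print(tri(d['gr'],d['g2r']))
E
```

```text
g [259.25915688 177.51900484] [ 235  154   49   48 1447] ((259.2241516113281, 177.68966674804688), (38.73540496826172, 38.4727897644043), 66.80140686035156)
[0.47462895 0.13215405 0.236     ]
[array([0.486, 0.158, 0.236]), array([0.501, 0.122, 0.236]), array([0.463, 0.106, 0.236]), array([0.447, 0.143, 0.236])]
g2 [259.68627451 246.55839727] [ 237  226   46   42 1173] ((259.3793029785156, 246.44830322265625), (33.79655075073242, 37.139068603515625), 68.19859313964844)
[0.4760328  0.13257945 0.236     ]
[array([0.487, 0.158, 0.236]), array([0.503, 0.121, 0.236]), array([0.465, 0.106, 0.236]), array([0.448, 0.145, 0.236])]
(array([0.47323465, 0.13235252, 0.23063233]), np.float64(0.0004306076947039923))
```

View pics/z1.png

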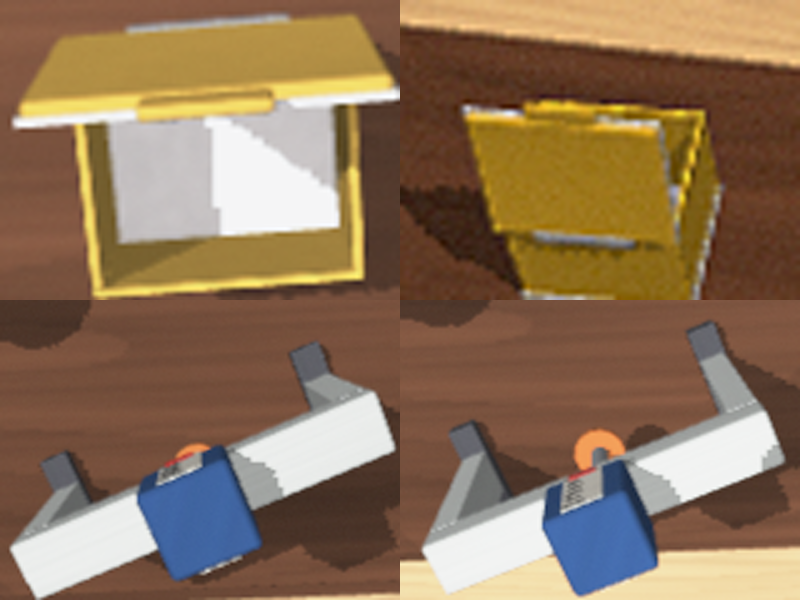

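Reading the crops: the gauge's head top face is square, about 40 mm in the picture and yawed about 22°. The lid leans towards shut, with its free edge at wrist-tin (205,140)–(299,134), the hinge at (216,121)–(294,116) and the body's front rim at (224,186)–(290,181). Now to turn those into positions.

```bash
python3 - <<'E'
import pickle
from h import *
d=pickle.load(open('c1.pkl','rb'));d0=pickle.load(open('c0.pkl','rb'));t=d['tin'];s=d0['scene']
a,b=plane(t,224.2,185.7,.134),plane(t,290.5,181.5,.134);print('rim',a,b,np.linalg.norm(a-b),np.degrees(np.arctan2(a[0]-b[0],-(a[1]-b[1]))))
def atw(p,q,w):
    (e,u),(_,v)=ray(t,*p),ray(t,*q); u=u/-u[2];v=v/-v[2]; k=w/np.linalg.norm(u-v); return e+u*k,e+v*k
print('free',atw((205,140),(298.7,134.5),.094)); print('hinge',atw((216.2,121.5),(293.7,115.7),.094))
a,b=plane(t,216.2,121.5,.138),plane(t,293.7,115.7,.138);print('hinge@.138',a,b,np.linalg.norm(a-b))
# scene crop (5x from 115,165)
f=lambda x,y:(115+x/5,165+y/5)
for n,p,q in (('freeL',f(470,114),(298.7,134.5)),('freeR',f(660,128),(205,140)),('hingeL',f(497,228),(293.7,115.7)),('hingeR',f(672,245),(216.2,121.5))):
    print(n,tri(ray(s,*p),ray(t,*q)))
print('tin base corners scene',plane(s,*f(525,298),.06),plane(s,*f(692,299),.06))
g=d['g']
f=lambda x,y:(180+x/2.5,90+(y-300)/2.5)
for P in (((40,598),(395,450)),((10,545),(375,390))):
    a,b=[plane(g,*f(*p),.194) for p in P];print('beam',a,b,np.linalg.norm(a-b),np.degrees(np.arctan2(a[0]-b[0],-(a[1]-b[1]))))
E
```

```text
rim [ 0.4815108  -0.14616657  0.134     ] [ 0.48710622 -0.23396108  0.134     ] 0.08797263914419128 -176.35328965647582
free (array([ 0.55269765, -0.13799911,  0.21533067]), array([ 0.55796912, -0.23185118,  0.21533067]))
hinge (array([ 0.56570057, -0.14050615,  0.14496624]), array([ 0.57234808, -0.23427081,  0.14496624]))
hinge@.138 [ 0.56519088 -0.13956625  0.138     ] [ 0.5719611  -0.23506174  0.138     ] 0.0957351714978092
freeL (array([ 0.54754921, -0.13293716,  0.23740902]), np.float64(0.19250638206543721))
freeR (array([ 0.49864283, -0.03765675,  0.11662393]), np.float64(0.18132475846077534))
hingeL (array([ 0.56055808, -0.12863605,  0.16293947]), np.float64(0.2076060972277111))
hingeR (array([ 0.52221825, -0.03604985,  0.05119201]), np.float64(0.19542117323750627))
tin base corners scene [ 0.52976565 -0.01951824  0.06      ] [0.51535617 0.06941974 0.06      ]
beam [0.42432406 0.2090771  0.194     ] [0.49629278 0.0414513  0.194     ] 0.18242233319994944 -156.76414430015103
beam [0.45128422 0.22172453 0.194     ] [0.52342926 0.05240589 0.194     ] 0.18404810739412567 -156.92161334673412
```

Measurements are consistent: rim 88 mm against 90, hinge to front about 80, beam 184 against 186.
- **Tin:** centre ≈ (0.524, -0.187), yaw ≈ 3.8°, lid ≈ 1.4 rad.
- **Gauge:** head ≈ (0.4745, 0.132), yaw ≈ 23°.

Next I close the lid.

```bash
python3 - <<'E'
from workcell import manip
from h import *
import pickle
yaw=np.radians(3.8); ex=np.array([np.cos(yaw),np.sin(yaw),0]); hinge=np.array([.564,-.185,.134]); q=down(-np.pi/2+yaw)
manip.set_gripper(0.0)
p=hinge+.062*ex; 
manip.move_ptp([p[0],p[1],.32],q); manip.movel([p[0],p[1],.195],velocity=.15)
r=.062
hit=False
for th in np.radians([100,85,70,55,40,28,18,11]):
    o=.008+.012*min(1,th/1.0)
    p=hinge+ex*(-r*np.cos(th)+o*np.sin(th))+np.array([0,0,r*np.sin(th)+o*np.cos(th)])
    hit=manip.movel(p,velocity=.07,f_stop=15); s=manip.state(); print(round(np.degrees(th)),hit,s['position'].round(4),s['force'].round(1))
    if hit: break
if not hit:
    p=hinge-r*ex; print(manip.movel([p[0],p[1],.128],velocity=.03,f_stop=12)); s=manip.state(); print(s['position'],s['force'].round(1),s['time_s'])
    manip.dwell(.3)
    p=s['position']; manip.movel([p[0],p[1],.30],velocity=.15)
c=shot(manip,'side'); d={'side':c,'scene':shot(manip,'scene')}; pickle.dump(d,open('c2.pkl','wb'))
k=lambda c,x,y,w,h:cv2.resize(c['color'][y:y+h,x:x+w,::-1],(400,300),interpolation=cv2.INTER_CUBIC)
cv2.imwrite('pics/z2.png',np.hstack([k(c,220,130,100,75),k(d['scene'],100,150,120,90)]))
print(manip.state()['time_s'])
E
```

```text
100 False [ 0.5947 -0.1832  0.1921] [ 0.6  0.9 -0.1]
85 False [ 0.5783 -0.1843  0.1979] [-0.   1.2 -0.3]
70 False [ 0.5612 -0.1854  0.1993] [-0.1  0.2  0.4]
55 False [ 0.5441 -0.1865  0.196 ] [ 0.5 -0.7  0.5]
40 False [ 0.5268 -0.1875  0.1862] [-0.3  0.8  0.9]
28 False [ 0.5152 -0.1882  0.1749] [0.8 0.2 0.8]
18 False [ 0.5082 -0.1886  0.1638] [ 0.8  0.4 -1. ]
11 False [ 0.5047 -0.1888  0.1554] [-0.4  0.3  1. ]
True
[ 0.50351456 -0.18917797  0.13992075] [-3.3  0.9  9.1] 12.0083
13.6333
```

View pics/z2.png

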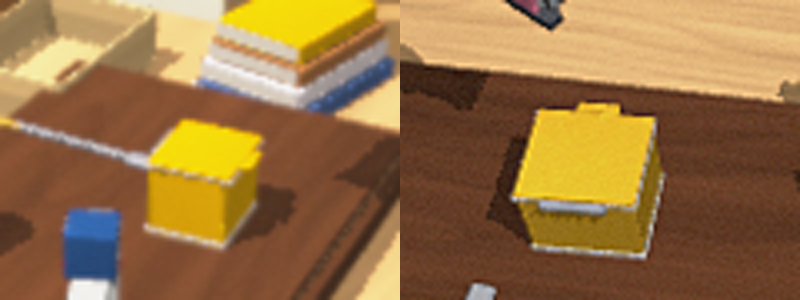

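The lid looks shut, with contact at z = 0.140 m, which is the shut height. I'll verify by touch near the free edge, press a little more firmly, and re-measure the tin from above.

```bash
python3 - <<'E'
from workcell import manip
from h import *
import pickle
yaw=np.radians(3.8); ex=np.array([np.cos(yaw),np.sin(yaw),0]); hinge=np.array([.564,-.185,.134])
p=hinge-.074*ex
manip.movel([p[0],p[1],.155],velocity=.2)
print(manip.movel([p[0],p[1],.13],velocity=.02,f_stop=4),manip.state()['position'][2])
print(manip.movel([p[0],p[1],.125],velocity=.02,f_stop=16),manip.state()['position'][2],manip.state()['force'])
manip.movel([p[0],p[1],.155],velocity=.1)
manip.set_gripper(1.0)
manip.movel([.524,-.187,.31],velocity=.3); manip.dwell(.2)
d={'t':shot(manip,'wrist')}
print(manip.state()['time_s'])
pickle.dump(d,open('c3.pkl','wb'))
c=d['t'];m=cv2.inRange(hsv(c),(18,110,110),(34,255,255))
ce,st,l=blob(m,(150,60,380,300)); cn=max(cv2.findContours(l.astype(np.uint8),0,2)[0],key=cv2.contourArea)
r=cv2.minAreaRect(cn);print(ce,st,r)
bp=cv2.boxPoints(r);print([plane(c,*q,.14).round(4) for q in bp])
cv2.drawContours(im:=c['color'][:,:,::-1].copy(),[bp.astype(int)],0,(255,0,0),1)
cv2.imwrite('pics/t3.png',im)
E
```

```text
True 0.14000275854066296
True 0.13990036169293188 [-3.2781891   0.1061221   7.50014701]
17.6083
[258.20248395 170.00390734] [ 213  130   91   87 7166] ((258.0, 173.0), (86.0, 90.0), 90.0)
[array([ 0.5615, -0.1387,  0.14  ]), array([ 0.5675, -0.229 ,  0.14  ]), array([ 0.475 , -0.2391,  0.14  ]), array([ 0.4685, -0.1407,  0.14  ])]
```

View pics/t3.png

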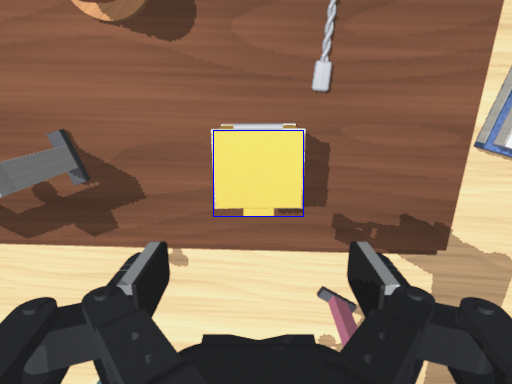

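Touch near the free edge gives z = 0.1400, so the lid is fully shut. The tin is unmoved, with its lid centre at about (0.523, -0.187) and its edges square to the tool at yaw 3.8°. Now I grasp the gauge.

```bash
python3 - <<'E'
from workcell import manip
from h import *
import pickle
g=np.radians(23.1); t=np.radians(3.8)
opts=[]
for k in (0,-np.pi):
    a=manip.ik([.4745,.132,.30],down(g+k)); b=manip.ik([.523,-.187,.32],down(t+k)); print(k,a,b)
    if a is not None and b is not None: opts.append((max(abs(a[6]),abs(b[6])),k))
k=min(opts)[1]
manip.movel([.5,-.05,.40],velocity=.3)
manip.move_ptp([.4745,.132,.31],down(g+k))
d={'g':shot(manip,'scene'),'w':shot(manip,'wrist')}
manip.movel([.4745,.132,.20],velocity=.12,f_stop=10)
print(manip.state()['position'],manip.state()['force'])
manip.set_gripper(0.0,50); s=manip.state(); print(s['gripper_width'],s['time_s'])
s0=s['force']; manip.movel([.4745,.132,.335],velocity=.12); manip.dwell(.2); s=manip.state();print(s['force']-s0)
manip.movel([.51,-.08,.345],velocity=.2)
manip.movel([.523,-.187,.30],rot=down(t+k),velocity=.15); manip.dwell(.3)
d={'s':shot(manip,'scene'),'side':shot(manip,'side')}; pickle.dump((d,k),open('c4.pkl','wb'))
s=manip.state();print(s['position'],s['time_s'],s['gripper_width'])
z=lambda c,x,y,w,h:cv2.resize(c['color'][y:y+h,x:x+w,::-1],(400,400),interpolation=cv2.INTER_CUBIC)
cv2.imwrite('pics/z4.png',np.hstack([z(d['s'],85,110,140,140),z(d['side'],210,80,120,120)]))
E
```

```text
0 [ 0.43350971  0.24158014 -0.88477448  1.85540875  0.20521688  1.13946204
 -0.12041342] [ 0.82802272  0.30634454 -0.67066393  1.69922771  0.2019766   1.20635573
  0.17390513]
-3.141592653589793 [-1.31473929  0.18041658  1.11639623  1.94767062 -0.18005741  1.12045218
 -2.86418328] [ 0.44963374  0.23996116 -0.19886391  1.72283271  0.05072329  1.1838036
 -2.83810252]
[0.4749934  0.1322895  0.20067802] [-0.22567146  0.37131099  0.5896391 ]
0.48485498462405574 21.25
[  1.92128087   1.16847239 -12.91418474]
[ 0.52304496 -0.18673209  0.30019547] 25.275 0.4859837461254412
```

View pics/z4.png

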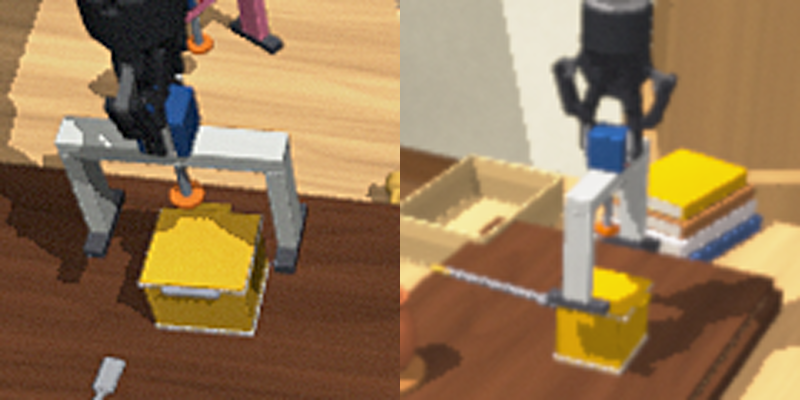

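The gauge hangs level over the tin, beam parallel to the lid, with the legs straddling it. Checking the foot's position by triangulation (expected about (0.523, -0.187, 0.216)), then lowering.

```bash
python3 - <<'E'
from workcell import manip
from h import *
import pickle
d,k=pickle.load(open('c4.pkl','rb'))
o=lambda c,b:blob(cv2.inRange(hsv(c),(5,170,140),(15,255,255)),b)
a=o(d['s'],(140,168,162,186));b=o(d['side'],(265,140,280,155)); print(a[0],a[1],b[0],b[1]); P,e=tri(ray(d['s'],*a[0]),ray(d['side'],*b[0])); print(P,e)
print(proj(d['s'],[.523,-.187,.218]),proj(d['side'],[.523,-.187,.218]))
if np.hypot(P[0]-.523,P[1]+.187)<.018:
    manip.movel([.523,-.187,.235],velocity=.08)
    print(manip.movel([.523,-.187,.206],velocity=.03,f_stop=15),manip.state()['position'],manip.state()['force'])
    print(manip.movel([.523,-.187,.197],velocity=.015,f_stop=6),manip.state()['position'],manip.state()['force'],manip.state()['time_s'])
E
```

```text
[150.01428571 178.37142857] [144 173  13  10  70] [271.78571429 148.78571429] [269 147   6   4  14]
[ 0.52288335 -0.1883804   0.21545233] 0.002804962000847945
[150.65127718 178.34622161] [271.91339754 148.0564175 ]
False [ 0.52313098 -0.18708803  0.20623791] [-0.22866663 -0.81977092 -4.94607143]
True [ 0.52303133 -0.18720232  0.20046112] [-1.14718289  0.38043454  5.21768747] 27.7917
```

```bash
python3 - <<'E'
from workcell import manip
from h import *
import pickle
manip.set_gripper(1.0); manip.dwell(.2)
manip.movel([.523,-.187,.36],velocity=.12)
manip.move_ptp([.45,.10,.42],manip.state()['tcp_rot']); manip.dwell(.3)
d={'s':shot(manip,'scene'),'side':shot(manip,'side'),'w':shot(manip,'wrist')}
z=lambda c,x,y,w,h:cv2.resize(c['color'][y:y+h,x:x+w,::-1],(400,400),interpolation=cv2.INTER_CUBIC)
cv2.imwrite('pics/z5.png',np.hstack([z(d['s'],85,130,140,140),z(d['side'],210,105,100,100)]))
for n,c,b in (('s',d['s'],(120,160,190,230)),('side',d['side'],(240,130,290,200))):
    m=cv2.inRange(hsv(c),(98,110,40),(125,255,255)); r=blob(m,b); print(n,r[0],r[1]); d[n+'r']=ray(c,*r[0]); print(proj(c,[.523,-.187,.215]))
print(tri(d['sr'],d['sider']),manip.state()['time_s'])
E
```

```text
s [150.21806854 176.51713396] [139 167  22  23 321]
[150.86016431 179.0984914 ]
side [271.34677419 148.84677419] [266 143  13  14 124]
[271.87888777 148.78163626]
(array([ 0.52175443, -0.18640336,  0.21818284]), np.float64(0.007932474648447463)) 31.6
```

View pics/z5.png

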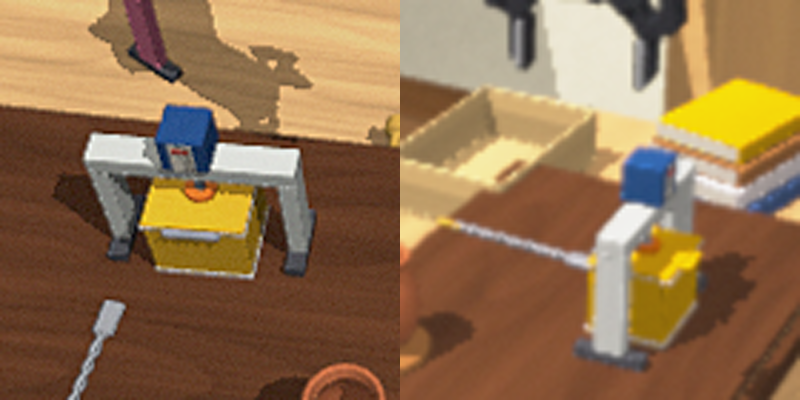

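The gauge stands upright over the shut tin with both soles on the shelf, clear on either side. The orange foot is mid-lid and the gripper is clear, so I'm handing in.

```bash
python3 -c "
from workcell import manip
manip.dwell(.3);print(manip.close_job())"
```

```text
the job is handed in; nothing more can be done
None
```

The yellow tin's lid is shut and the bridge gauge is standing across it with its sprung foot on the lid. I handed the job in at about 32 s of the 64 s allowed.

**Lid:** I flipped it shut with closed fingers. A light touch near its free edge met it at z = 0.1400 m, which is exactly the shut height (60 mm shelf plus 80 mm tin).

**Gauge:** I gripped the aluminium gauge by its blue head, not the pink look-alike. Before lowering, the foot was within about 2 mm of the lid's centre. I lowered it slowly, and it touched the shelf at the same tool height at which I had gripped it, to within 0.3 mm. So the soles stand level with the shelf top.

**After letting go:** the last pictures show the gauge upright, both soles on the shelf on either side of the tin, the foot mid-lid and the gripper clear. The tin and the bombilla looked unmoved. I did not measure the gourd, coaster or canister again at the end.

**The height reading:** I had no direct view of the slide value. From the geometry the tin is 80 mm tall, so the slide should read about 0.025 m.

**Checks that disagreed:**
- **Shelf depth:** an early measurement in the scene camera gave about 381 mm instead of 420, so I took positions from centred wrist views instead.
- **Head position:** my last two-camera fix on the blue head had an 8 mm gap between rays, probably because each view sees different faces of it. It still landed within 4 mm of where the head should be.

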